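# File the paint bottles and shut the drawer

## Task

Tidy the open paint drawer: push the three bottles one by one, sliding them upright along the drawer floor without lifting them, into single file between the two metal guide rails until the row is snug, each bottle against the next and the first against the end plate. Then push the drawer home past its detent until it seats fully against its stop, and leave it. Push gently (never more than about 40 N), knock no bottle over and leave the cup, flask and sponge beside the cabinet alone.

Things in the scene. Friction and masses are not known exactly. Their poses are not given: they have to be found in the camera images.
- bottle1_mid (a point): plain white plastic paint bottle with a black screw cap, full: cylinder 46 mm across up to 50 mm high, then a cap 31 mm across, 70 mm high in all; about 140 g, varies. The three are identical and stand loose in the open drawer. This point is its centre, 35 mm above its underside; z runs up the bottle.
- bottle2_mid (a point): as bottle1_mid
- bottle3_mid (a point): as bottle1_mid
- lane_mouth (a point): mouth of the guide lane, on the drawer floor, on the lane's centre line where the straight rails begin; moves with the drawer. y points into the lane, x the way the drawer closes. Lane 51 mm wide between aluminium rails 4 mm thick, 45 mm high; ahead of the mouth the rails flare at 45 degrees over 12 mm. A plate ends it (depth to be felt): row snug when the last bottle stands near the mouth.
- drawer_floor (a point): middle of the open floor before the lane, on the floor's surface (16 mm above the bench), 146 mm from the mouth; axes as lane_mouth. The floor is clear 134 mm both ways along y and 100 mm or more along x. Side walls rise 29 mm, the front panel 56 mm. Bottles start here in two staggered columns about 40 mm either side of the lane's line, over 75 mm between centres.
- drawer_front (a point): middle of the top edge of the outer face of the drawer's wooden front panel, 72 mm above the bench. Panel 424 mm wide, 12 mm thick, lower edge 6 mm above the bench; flat, a flat dark inlay but no handle. Axes as lane_mouth (x is the closing direction). The drawer starts about 215 mm open and slides with about 3 N of drag.
- cabinet: low plywood cabinet 450 mm wide, 245 deep, 104 high, fixed; place and yaw vary. Origin: middle of its front face at bench level; x points inwards, z up. In the drawer's last 15 mm a sprung detent resists with about 10 N more, then gives way and the drawer runs on easily for some mm to a solid stop. The panel then stands a little proud of the face: feel for the stop.
- brush_cup: glass of brushes standing on the bench left of the cabinet, 76 mm across, brushes up to 210 mm high; leave alone. Origin under its centre.
- flask: black drinking flask standing on the bench left of the cabinet, beyond the glass, 78 mm across, 215 mm high; leave alone. Origin under its centre.
- sponge: yellow washing-up sponge block 100 x 65 x 30 mm lying on the bench right of the cabinet; leave alone. Origin under its centre.

How it is judged:
By the outcome, as a careful person would: the job done as asked, in the order asked, and still so for the second after the job is handed in, with the robot touching nothing.
It also fails if it takes over 70 s, if anything falls off the work surface, if the arm or the gripper's body presses on something with over 40 N, if the wrist force passes 120 N, or if a joint passes its speed limit or range.

## Robot

A 7-joint arm with a two-finger parallel gripper is mounted at the origin on the work surface. World frame = base frame: x ahead of the robot, y to its left, z up, the work surface at z = 0. Lengths are in m, angles in rad, forces in N, time in s.
With the tool pointing down it reaches from about 0.425 to 0.925 m from the base axis. Payload 6.8 kg.
Tool frame: the origin (TCP) lies where the fingers leave the gripper's body, on its centre line; the fingertips stand 80 mm ahead of it and the grasp point (between the pads) lies 61 mm ahead of it (manip.tcp_to_tips is the distance from the TCP to the fingertips, in m); z points along the fingers, y is the line along which they close (so a half turn about z gives the same grasp; the last joint's range is limited). The gripper opens to 88 mm and grips with 3 to 60 N. Pads are 20 mm wide; open, the fingers measure 115 mm over their backs; the gripper's body (75 mm by 178 mm) begins 61 mm behind the grasp point.
Start: joints at [-1.447, 0.477, 0.022, 1.555, -0.011, 1.109, -0.083], TCP at [0.155, 0.657, 0.303] pointing down, gripper open.
Joint ranges: [-2.96, 2.96], [-0.34, 2.1], [-1.41, 1.46], [0.24, 2.44], [-1.37, 4.51], [0.17, 1.92], [-2.96, 2.96]. Speed limits (rad/s): [2.39, 2.39, 3.14, 3.14, 3.14, 3.14, 3.14].

## Interface

Orientations are given as a 3x3 rotation matrix whose columns are the frame's x, y, z axes.
In Python, from rig import get_obs, cams, close_job, manip gives the robot as it stands.
- The arm moves only by the tool move_arm, never from a script. Its argument "motion" is a list of rows, each an object with "xyz": the shift along the tool's x, y, z normalised to -1 to 1, where 1 is 0.1 m, a list of three; "turn": the turn, a rotation vector about the tool's x, y, z normalised to -1 to 1, where 1 is 60 degrees, a list of three; "grip": the opening, from 0 (shut) to 1 (fully open). In form: [{"xyz": [x, y, z], "turn": [ax, ay, az], "grip": grip}, ...]. A call has 1 to 10 rows; each row is the pose to reach, as a shift and turn from the pose commanded when the call began, along the tool's axes at that moment; what a row does not reach only later rows make up. A row lasts 1/8 s, in which the tool goes at most 62.5 mm and 10.7 degrees, less where a joint would pass 70% of its speed; a pose out of reach is approached as far as the arm can. A call with a number of a shift or a turn outside -1 to 1 is refused whole. A call with a gripper value outside its range is refused whole. The fingers move at their own pace and stop on an object; the grip force is fixed at half the most. Time passes only in rows, so rows that repeat a pose let the fingers close. It gives the time, the measured TCP pose, the force, the opening and the grip force at its end, in the units of the state.
- get_obs(): the state, without advancing time (a new reading comes with each control period).
- cams.camera(name): name is "scene" or "side" or "wrist"; returns the picture (420x560x3 uint8, blue, green, red); there is no depth.
- cams.calibration(name): a dict with "fov_y" (degrees; the focal length in pixels is half the picture's height over the tangent of half this angle, whatever the lens; pixels are square), "cx", "cy" (the principal point, pixels), "D" ([k1, k2, p1, p2, k3] as OpenCV has them; the pictures are not rectified), "camera_from_world" (4x4, takes a point from world to camera coordinates); the wrist camera has in their place "mount" (4x4, takes a point from camera to tool coordinates, whose origin is the TCP and whose axes are the flange's). Camera axes: x right, y down, z forward; pixel columns grow to the right and rows downward; lengths in m; the calibration is good to about 2 mm. A picture is of the moment at which its call begins: read the wrist's pose just before it. calibration takes no time and is no camera call.
- close_job(): hands the job in; it is judged then, once.
The state is a dict: "time_s": time; "joint_pos": joint angles; "dq": joint speeds; "effort": joint torques, N m; "tcp_pos": TCP position; "orientation": TCP orientation; "force": force on the tool from outside, world axes, zero at the start; "moment": the same for the moment, N m; "width": opening from 0.0 (shut) to 1.0 (fully open); "finger_force": force on a finger pad.
Only numpy, scipy, OpenCV 4.12 (cv2) and the standard library are available. Lean on these libraries where they do the work, as an engineer would, in place of code of your own. Each camera call takes 0.05 s, during which the arm holds its last target. There are 200 camera calls.

## Working session

There is one attempt and no reset: what is moved stays moved. The work goes in short steps, Python scripts to look and compute and a tool call to move; the robot and the scene stay as the last step left them, time stands still between calls to the robot, and variables do not carry over. Pictures are saved under pics/ and viewed, at most 10 in all, crops included, and the job is handed in when it is done.

Besides the shell and the picture viewer there is one more tool, called as name([rows], argument=value, ...), one row to a line, values as JSON. move_arm: Moves the arm, as the interface text tells. Scaled input: -1 to 1 covers 0.1 m each way for a shift and 60 degrees each way for a turn. Its arguments: {"type":"object","properties":{"motion":{"type":"array"}},"required":["motion"]}

```bash
ls; mkdir -p pics; python3 - <<'E'
from rig import get_obs,cams,manip
import cv2,numpy as np
o=get_obs();print({k:np.round(v,3).tolist() for k,v in o.items()})
ims=[cams.camera(n) for n in("scene","side")]
for n,i in zip(("scene","side"),ims):cv2.imwrite(f"pics/{n}0.png",i)
for n in("scene","side","wrist"):print(n,cams.calibration(n))
E
```

```text
pics
{'time_s': 0.0, 'joint_pos': [-1.447, 0.478, 0.022, 1.556, -0.011, 1.109, -0.083], 'dq': [-0.0, -0.002, 0.002, 0.001, -0.001, 0.002, -0.0], 'effort': [0.0, -58.286, 1.535, -27.26, -0.054, 0.017, 0.0], 'tcp_pos': [0.155, 0.657, 0.302], 'orientation': [[-0.973, 0.23, -0.0], [0.23, 0.973, -0.002], [-0.0, -0.002, -1.0]], 'force': [-1.083, 0.051, -0.407], 'moment': [0.028, 0.007, -0.032], 'finger_force': 0.0, 'width': 1.004}
scene {'fov_y': 49.310172949809456, 'cx': 274.93989398149705, 'cy': 211.6704958944158, 'D': array([-0.01045867,  0.        ,  0.        ,  0.        ,  0.        ]), 'camera_from_world': array([[ 0.67934841,  0.73369208, -0.01347833, -0.38838253],
       [ 0.58501243, -0.55258677, -0.59363989, -0.28057372],
       [-0.44299683,  0.39540333, -0.80461793,  1.52687055],
       [ 0.        ,  0.        ,  0.        ,  1.        ]])}
side {'fov_y': 43.68593857257809, 'cx': 275.1625651188784, 'cy': 202.04284317168074, 'D': array([-0.09175321,  0.        ,  0.        ,  0.        ,  0.        ]), 'camera_from_world': array([[ 0.99743356, -0.07055436, -0.01218102, -0.56159751],
       [-0.05892054, -0.71219812, -0.69950139,  0.07120343],
       [ 0.04067758,  0.69842388, -0.71452741,  1.43891875],
       [ 0.        ,  0.        ,  0.        ,  1.        ]])}
wrist {'fov_y': 63.26864859843681, 'cx': 277.97321542650286, 'cy': 213.9478674872799, 'D': array([0.02863469, 0.        , 0.        , 0.        , 0.        ]), 'mount': array([[-2.48457681e-04, -9.62334650e-01, -2.71867541e-01,
         7.38895785e-02],
       [ 9.99999825e-01, -3.84856391e-04,  4.48391162e-04,
        -7.95332254e-05],
       [-5.36132313e-04, -2.71867382e-01,  9.62334578e-01,
        -8.16289800e-02],
       [ 0.00000000e+00,  0.00000000e+00,  0.00000000e+00,
         1.00000000e+00]])}
```

View pics/scene0.png

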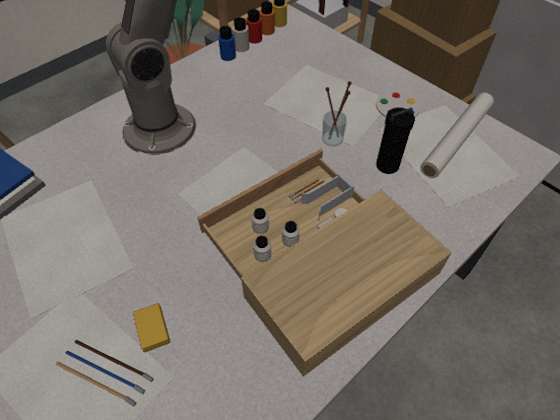

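View pics/side0.png

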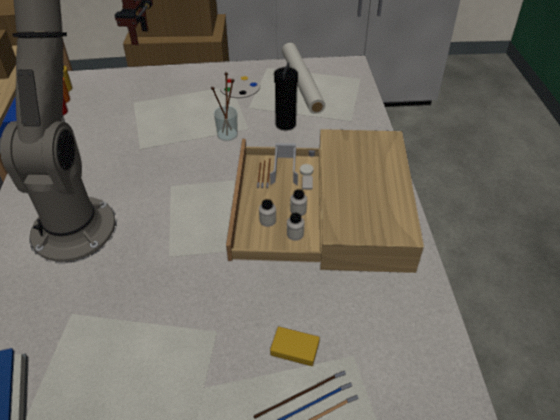

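The scene view shows caps near (260,214), (291,227) and (262,242). The side view shows them near (267,205), (299,195) and (295,218), with the lane at about (275-300, 148-185) and the front panel on the left. I'll zoom in on both views.

```bash
cat >h.py <<'E'
import numpy as np,cv2
from rig import get_obs,cams
def K(c,H=420):
    f=H/2/np.tan(np.radians(c["fov_y"])/2);return np.array([[f,0,c["cx"]],[0,f,c["cy"]],[0,0,1]])
def T(n):
    c=cams.calibration(n)
    if n!="wrist":return c,c["camera_from_world"]
    o=get_obs();M=np.eye(4);M[:3,:3]=o["orientation"];M[:3,3]=o["tcp_pos"]
    return c,np.linalg.inv(M@c["mount"])
def rays(n,px,ct=None):
    c,t=ct or T(n);u=cv2.undistortPoints(np.array(px,float).reshape(-1,1,2),K(c),c["D"])[:,0]
    d=np.c_[u,np.ones(len(u))]@t[:3,:3];return -t[:3,:3].T@t[:3,3],d
def onplane(n,px,z,ct=None):
    o,d=rays(n,px,ct);return o+d*((z-o[2])/d[:,2])[:,None]
def proj(n,P,ct=None):
    c,t=ct or T(n);return cv2.projectPoints(np.array(P,float).reshape(-1,1,3),cv2.Rodrigues(t[:3,:3])[0],t[:3,3],K(c),c["D"])[0][:,0]
E
python3 - <<'E'
from h import *
def big(n,x,y,w,h,s):
    i=cv2.imread(f"pics/{n}0.png")[y:y+h,x:x+w];i=cv2.resize(i,None,fx=s,fy=s,interpolation=cv2.INTER_CUBIC)
    for k in range(0,w,10):cv2.putText(i,str(x+k),(k*s,8),0,.28,(0,255,0),1) if k%20==0 else 0;cv2.line(i,(k*s,10),(k*s,14),(0,255,0),1)
    for k in range(0,h,10):cv2.putText(i,str(y+k),(0,k*s+4),0,.28,(0,255,0),1)
    return i
a=big("side",225,130,100,140,4);b=big("scene",195,145,190,140,2) 
b=big("scene",285,160,95,70,4)
c=big("scene",195,145,190,130,2)
out=np.zeros((560,790,3),np.uint8);out[:560,:400]=a;out[:280,405:785]=b;out[290:550,405:785]=c
cv2.imwrite("pics/z.png",out)
R={}
for n in("side","scene"):
    i=cv2.imread(f"pics/{n}0.png");g=i.max(2);m=(g<45).astype(np.uint8)
    k,l,s,ce=cv2.connectedComponentsWithStats(m)
    R[n]=[(s[j].tolist(),ce[j].round(1).tolist()) for j in range(1,k) if 30<s[j,4]<400 and 180<ce[j,0]<340 and 140<ce[j,1]<270]
    print(n,R[n],onplane(n,[r[1] for r in R[n]],.08).round(3).tolist())
E
```

```text
side [([294, 190, 10, 9, 76], [298.5, 194.1]), ([262, 200, 10, 9, 77], [266.6, 204.0]), ([290, 213, 11, 10, 90], [295.2, 217.6])] [[0.627, -0.0, 0.08], [0.539, -0.03, 0.08], [0.61, -0.085, 0.08]]
scene [([254, 209, 11, 10, 94], [259.1, 213.5]), ([285, 221, 11, 12, 101], [290.2, 226.6]), ([256, 236, 12, 12, 110], [261.2, 241.5])] [[0.542, -0.028, 0.08], [0.629, 0.002, 0.08], [0.612, -0.083, 0.08]]
```

View pics/z.png

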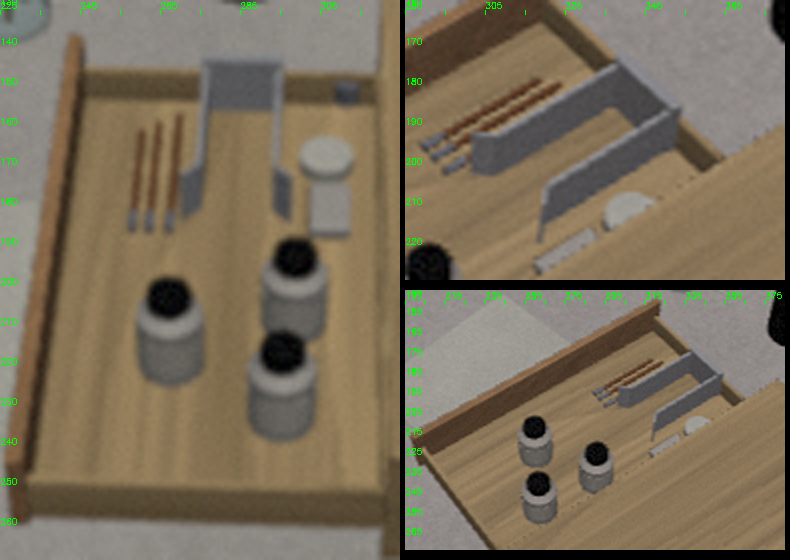

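```bash
python3 - <<'E'
from h import *
P=onplane
print("side rails L end,bend,tip R end,bend,tip\n",P("side",[(276.7,146.2),(275.5,170.8),(271.2,174.5),(295.2,145.5),(294,172),(297.2,175)],.061).round(3))
print("scene\n",P("scene",[(337.5,175.5),(306.2,193.2),(302,193.7),(353.2,187.5),(321.7,205.7),(319.5,208)],.061).round(3))
a=P("side",[(243,139.5),(227.5,248)],.072);b=P("scene",[(321.5,151.5),(199,220)],.072)
for q in(a,b):d=q[0]-q[1];print(q.round(3),np.linalg.norm(d),np.degrees(np.arctan2(d[1],d[0]))-90)
# cabinet front top edge, side view and right face edges
print("cab",P("side",[(320,131),(320,248)],.104).round(3))
E
```

```text
side rails L end,bend,tip R end,bend,tip
 [[0.585 0.228 0.061]
 [0.573 0.118 0.061]
 [0.56  0.104 0.061]
 [0.64  0.227 0.061]
 [0.625 0.109 0.061]
 [0.633 0.096 0.061]]
scene
 [[0.585 0.233 0.061]
 [0.569 0.122 0.061]
 [0.562 0.112 0.061]
 [0.645 0.233 0.061]
 [0.629 0.122 0.061]
 [0.63  0.112 0.061]]
[[ 0.484  0.255  0.072]
 [ 0.434 -0.166  0.072]] 0.4240794862659106 -6.746368890214313
[[ 0.495  0.261  0.072]
 [ 0.444 -0.155  0.072]] 0.4182327525643582 -6.902755204859986
cab [[ 0.715  0.236  0.104]
 [ 0.656 -0.21   0.104]]
```

Both views agree within about 3 mm. The panel measures 0.42 m as it should, and the yaw is about -7°. In the drawer frame the bottles sit at x′ = ±40 mm, as the task says. I'll raise the arm and swing it over.

move_arm([
  {"xyz": [-0.4, -0.4, -0.4], "turn": [0, 0, 0.16], "grip": 0.34},
  {"xyz": [-0.8, -0.8, -0.8], "turn": [0, 0, 0.32], "grip": 0.34},
  {"xyz": [-1, -1, -1], "turn": [0, 0, 0.48], "grip": 0.34},
  {"xyz": [-1, -1, -1], "turn": [0, 0, 0.64], "grip": 0.34},
])

```text
time_s: 0.6
tcp_pos: [0.2328, 0.5345, 0.4056]
orientation: [[-0.611, 0.791, 0.002], [0.791, 0.611, 0.004], [0.002, 0.004, -1.0]]
force: [-0.9, 0.5, -0.0]
width: 0.584
finger_force: 0.0
```

move_arm([
  {"xyz": [-0.5, -0.05, 0], "turn": [0, 0, 0.17], "grip": 0.34},
  {"xyz": [-1, -0.1, 0], "turn": [0, 0, 0.34], "grip": 0.34},
  {"xyz": [-1, -0.1, 0], "turn": [0, 0, 0.51], "grip": 0.34},
  {"xyz": [-1, -0.1, 0], "turn": [0, 0, 0.68], "grip": 0.34},
  {"xyz": [-1, -0.1, 0], "turn": [0, 0, 0.755], "grip": 0.34},
  {"xyz": [-1, -0.1, 0], "turn": [0, 0, 0.755], "grip": 0.34},
])

```text
time_s: 1.35
tcp_pos: [0.2834, 0.4518, 0.4024]
orientation: [[0.121, 0.993, -0.0], [0.993, -0.121, -0.001], [-0.001, -0.0, -1.0]]
force: [-0.0, 0.6, -0.5]
width: 0.339
finger_force: 0.0
```

move_arm([
  {"xyz": [-0.45, 0.4, 0], "turn": [0, 0, 0], "grip": 0.34},
  {"xyz": [-0.9, 0.8, 0], "turn": [0, 0, 0], "grip": 0.34},
  {"xyz": [-0.9, 0.8, 0], "turn": [0, 0, 0], "grip": 0.34},
])

```text
time_s: 1.72
tcp_pos: [0.355, 0.3487, 0.4029]
orientation: [[0.128, 0.992, 0.001], [0.992, -0.128, -0.0], [-0.0, 0.001, -1.0]]
force: [-0.9, 0.9, 0.8]
width: 0.34
finger_force: 0.0
```

move_arm([
  {"xyz": [-0.45, 0.4, 0], "turn": [0, 0, 0], "grip": 0.34},
  {"xyz": [-0.9, 0.8, 0], "turn": [0, 0, 0], "grip": 0.34},
  {"xyz": [-0.9, 0.8, 0], "turn": [0, 0, 0], "grip": 0.34},
])

```text
time_s: 2.1
tcp_pos: [0.4226, 0.2503, 0.4029]
orientation: [[0.128, 0.992, 0.001], [0.992, -0.128, -0.0], [-0.0, 0.001, -1.0]]
force: [-0.7, -0.4, -0.6]
width: 0.337
finger_force: 0.0
```

move_arm([
  {"xyz": [-0.45, 0.4, 0], "turn": [0, 0, 0], "grip": 0.34},
  {"xyz": [-0.9, 0.8, 0], "turn": [0, 0, 0], "grip": 0.34},
  {"xyz": [-0.9, 0.8, 0], "turn": [0, 0, 0], "grip": 0.34},
  {"xyz": [-0.9, 0.8, 0], "turn": [0, 0, 0], "grip": 0.34},
])

```text
time_s: 2.6
tcp_pos: [0.4884, 0.1567, 0.4023]
orientation: [[0.119, 0.993, -0.001], [0.993, -0.119, 0.0], [0.0, -0.001, -1.0]]
force: [-0.4, -0.0, -0.7]
width: 0.34
finger_force: 0.0
```

```bash
python3 - <<'E'
from h import *
import pickle
ct=T("wrist");i=cams.camera("wrist");pickle.dump(ct,open("w.pkl","wb"));cv2.imwrite("pics/w0.png",i)
F=np.array([.581,-.027]);M=np.array([[.9925,-.122],[.122,.9925]])
for p in proj("wrist",[(.628,.001,.08),(.54,-.029,.08),(.611,-.084,.08),(.599,.118,.016)],ct):print(p)
m=(i.max(2)<40).astype(np.uint8)
k,l,s,ce=cv2.connectedComponentsWithStats(m)
for j in range(1,k):
    if 100<s[j,4]<3000:
        w=onplane("wrist",[ce[j]],.084,ct)[0];print(s[j],ce[j],w.round(4),(M@(w[:2]-F)).round(4))
E
```

```text
[398.48413921 286.65368407]
[332.72470846 313.76910787]
[387.7932886  343.96802801]
[359.75436402 191.67825015]
[231 253  17  73 623] [240.78009631 292.97913323] [0.4232 0.0182 0.084 ] [-0.1622  0.0256]
[309 253  17  73 617] [315.22042139 292.86385737] [0.5194 0.0068 0.084 ] [-0.0653  0.026 ]
[184 291  30  45 613] [199.86623165 303.85970636] [0.3676 0.009  0.084 ] [-0.2162  0.0097]
[ 72 319  26  16 235] [ 85.09361702 328.23829787] [ 0.2106 -0.0077  0.084 ] [-0.37  -0.026]
[119 320  28  13 190] [129.71578947 327.67368421] [ 0.2689 -0.0144  0.084 ] [-0.3113 -0.0256]
[269 419 126   1 126] [331.5 419. ] [ 0.5242 -0.1971  0.084 ] [-0.0356 -0.1758]
```

View pics/w0.png

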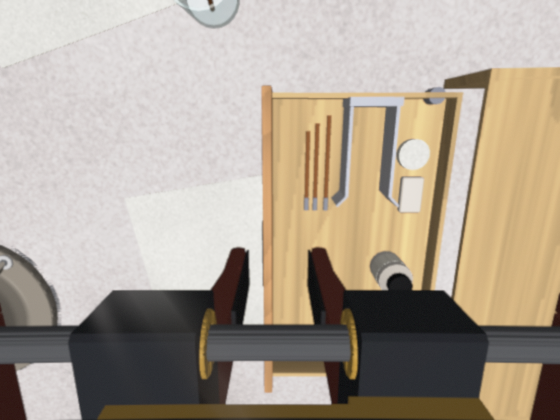

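The wrist view shows the lane at about (340-403, 97-207) and one cap at (399,283), which matches the prediction. I'll zoom on the lane to refine its centre line.

```bash
python3 - <<'E'
import cv2
i=cv2.imread("pics/w0.png")[85:305,320:430];i=cv2.resize(i,None,fx=5,fy=2.7,interpolation=cv2.INTER_CUBIC)
i=cv2.imread("pics/w0.png")[85:215,320:430];i=cv2.resize(i,None,fx=4.6,fy=4.6,interpolation=cv2.INTER_CUBIC)
for k in range(0,110,10):cv2.putText(i,str(320+k),(int(k*4.6),10),0,.35,(0,0,255),1);cv2.line(i,(int(k*4.6),10),(int(k*4.6),598),(0,0,255) if k%20==0 else (0,160,0),1)
for k in range(0,130,10):cv2.putText(i,str(85+k),(0,int(k*4.6)+4),0,.35,(0,0,255),1)
cv2.imwrite("pics/w0z.png",i)
E
```

```text
(no output)
```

View pics/w0z.png

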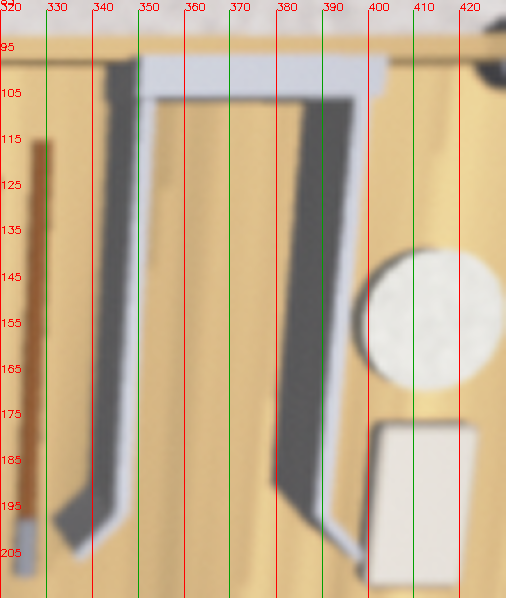

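```bash
python3 - <<'E'
from h import *
import pickle
ct=pickle.load(open("w.pkl","rb"))
w=onplane("wrist",[(353.5,106.5),(347.5,196),(396.5,106.5),(388,197),(397.9,206),(337,206)],.061,ct)
print(w.round(4))
e=(w[0]+w[2])/2;m=(w[1]+w[3])/2;d=e-m
print("end",e,"mouth",m,"len",np.linalg.norm(d),"yaw",np.degrees(np.arctan2(-d[0],d[1])),"widths",np.linalg.norm(w[0]-w[2]),np.linalg.norm(w[1]-w[3]))
p=onplane("wrist",[(264,90),(265.5,390)],.072,ct);print("panel",p,np.degrees(np.arctan2(-(p[0]-p[1])[0],(p[0]-p[1])[1])))
print("capA",onplane("wrist",[(399,283)],.086,ct))
E
```

```text
[[0.5873 0.2322 0.061 ]
 [0.5736 0.1251 0.061 ]
 [0.6374 0.2259 0.061 ]
 [0.6243 0.1176 0.061 ]
 [0.6364 0.1043 0.061 ]
 [0.5594 0.1136 0.061 ]]
end [0.61234464 0.22905003 0.061     ] mouth [0.59893449 0.12135494 0.061     ] len 0.10852678867034689 yaw -7.097910875907915 widths 0.050434150515832214 0.05124643304124791
panel [[ 0.4852597   0.26216795  0.072     ]
 [ 0.43375704 -0.14720946  0.072     ]] -7.170554386932578
capA [[0.62686218 0.0095046  0.086     ]]
```

move_arm([
  {"xyz": [-0.45, 0.4, 0.2], "turn": [0, 0, 0], "grip": 0.34},
  {"xyz": [-0.9, 0.8, 0.4], "turn": [0, 0, 0], "grip": 0.34},
  {"xyz": [-0.9, 0.8, 0.4], "turn": [0, 0, 0], "grip": 0.34},
])

```text
time_s: 3.02
tcp_pos: [0.5578, 0.0536, 0.3611]
orientation: [[0.125, 0.992, -0.002], [0.992, -0.125, -0.003], [-0.003, -0.002, -1.0]]
force: [-1.0, 0.7, 0.3]
width: 0.34
finger_force: 0.0
```

move_arm([
  {"xyz": [-0.45, 0.4, 0.3], "turn": [0, 0, 0], "grip": 0.34},
  {"xyz": [-0.9, 0.78, 0.6], "turn": [0, 0, 0], "grip": 0.34},
  {"xyz": [-0.9, 0.78, 0.6], "turn": [0, 0, 0], "grip": 0.34},
  {"xyz": [-0.9, 0.78, 0.6], "turn": [0, 0, 0], "grip": 0.34},
  {"xyz": [-0.9, 0.78, 0.6], "turn": [0, 0, 0], "grip": 0.34},
])

```text
time_s: 3.65
tcp_pos: [0.624, -0.0401, 0.3033]
orientation: [[0.118, 0.993, 0.001], [0.993, -0.118, 0.002], [0.002, 0.001, -1.0]]
force: [0.0, 0.9, 1.1]
width: 0.344
finger_force: 0.0
```

move_arm([
  {"xyz": [0, 0, 0.4], "turn": [0, 0, 0], "grip": 0.34},
  {"xyz": [0, 0, 0.8], "turn": [0, 0, 0], "grip": 0.34},
  {"xyz": [-0.02, -0.01, 1], "turn": [0, 0, 0], "grip": 0.34},
  {"xyz": [-0.02, -0.01, 1], "turn": [0, 0, 0], "grip": 0.34},
  {"xyz": [-0.02, -0.01, 1], "turn": [0, 0, 0], "grip": 0.34},
])

```text
time_s: 4.28
tcp_pos: [0.6236, -0.0448, 0.2043]
orientation: [[0.121, 0.993, 0.003], [0.993, -0.121, 0.0], [0.001, 0.002, -1.0]]
force: [-0.7, 0.7, 0.3]
width: 0.342
finger_force: 0.0
```

```bash
python3 - <<'E'
from h import *
i=cams.camera("side");j=cams.camera("scene")
a=cv2.resize(i[130:270,225:345],None,fx=3.3,fy=3.3);b=cv2.resize(j[150:290,195:315],None,fx=3.3,fy=3.3)
cv2.imwrite("pics/d1.png",np.hstack([a,b]))
E
```

```text
(no output)
```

View pics/d1.png

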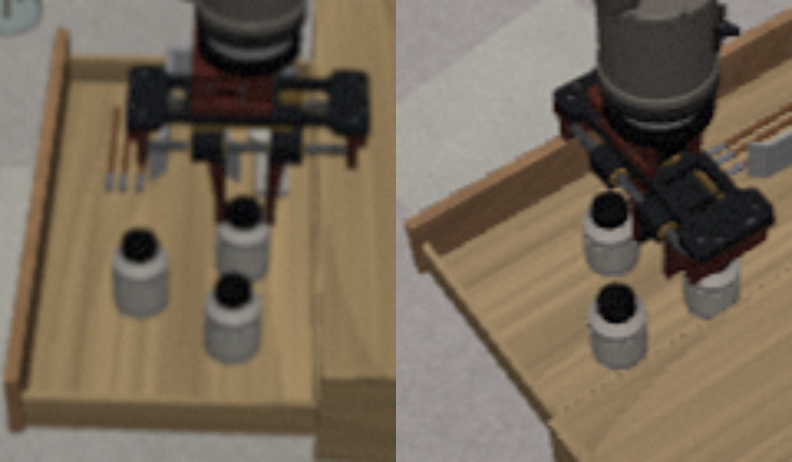

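The gripper straddles the line behind bottle A as planned: the tips project near cap A at (245,210) in the crop because they're still high. I'll descend.

move_arm([
  {"xyz": [0.03, 0, 0.25], "turn": [0, 0, 0], "grip": 0.34},
  {"xyz": [0.03, 0, 0.5], "turn": [0, 0, 0], "grip": 0.34},
  {"xyz": [0.03, 0, 0.7], "turn": [0, 0, 0], "grip": 0.34},
  {"xyz": [0.03, 0, 0.86], "turn": [0, 0, 0], "grip": 0.34},
  {"xyz": [0.03, 0, 0.86], "turn": [0, 0, 0], "grip": 0.34},
  {"xyz": [0.03, 0, 0.86], "turn": [0, 0, 0], "grip": 0.34},
])

```text
time_s: 5.12
tcp_pos: [0.6235, -0.0421, 0.1173]
orientation: [[0.122, 0.993, 0.001], [0.993, -0.122, -0.0], [0.0, 0.001, -1.0]]
force: [-0.7, -0.7, 0.9]
width: 0.34
finger_force: 0.0
```

move_arm([
  {"xyz": [0.08, 0, 0], "turn": [0, 0, 0], "grip": 0.34},
  {"xyz": [0.16, 0, 0], "turn": [0, 0, 0], "grip": 0.34},
  {"xyz": [0.26, -0.05, 0], "turn": [0, 0, 0], "grip": 0.34},
  {"xyz": [0.36, -0.1, 0], "turn": [0, 0, 0], "grip": 0.34},
  {"xyz": [0.46, -0.16, 0], "turn": [0, 0, 0], "grip": 0.34},
  {"xyz": [0.56, -0.22, 0], "turn": [0, 0, 0], "grip": 0.34},
  {"xyz": [0.66, -0.27, 0], "turn": [0, 0, 0], "grip": 0.34},
  {"xyz": [0.76, -0.32, 0], "turn": [0, 0, 0], "grip": 0.34},
  {"xyz": [0.86, -0.38, 0], "turn": [0, 0, 0], "grip": 0.34},
  {"xyz": [0.96, -0.44, 0], "turn": [0, 0, 0], "grip": 0.34},
])

```text
time_s: 6.38
tcp_pos: [0.5907, 0.0594, 0.1166]
orientation: [[0.122, 0.993, -0.0], [0.993, -0.122, 0.0], [0.0, -0.0, -1.0]]
force: [0.0, -1.3, 1.1]
width: 0.34
finger_force: 0.8
```

```bash
cat >>h.py <<'E'
F=np.array([.581,-.0244]);M=np.array([[.9923,-.1236],[.1236,.9923]])
def caps():
    for n in("side","scene"):
        i=cams.camera(n);k,l,s,ce=cv2.connectedComponentsWithStats((i.max(2)<45).astype(np.uint8))
        for j in range(1,k):
            if 30<s[j,4]<400 and s[j,2]<16 and s[j,3]<16:
                w=onplane(n,[ce[j]],.08)[0,:2];q=M@(w-F)
                if abs(q[0])<.1 and -.14<q[1]<.28:print(n,s[j,4],w.round(4),"drawer",q.round(4))
    o=get_obs();print("tcp",M@(o["tcp_pos"][:2]-F),"F",o["force"],o["time_s"])
E
python3 -c "
from h import *
caps();cv2.imwrite('pics/d2.png',np.hstack([cv2.resize(cams.camera('side')[130:270,225:345],None,fx=3.3,fy=3.3),cv2.resize(cams.camera('scene')[150:290,215:335],None,fx=3.3,fy=3.3)]))"
```

```text
side 76 [ 0.5392 -0.0307] drawer [-0.0407 -0.0115]
side 84 [ 0.6096 -0.086 ] drawer [ 0.036  -0.0576]
scene 94 [ 0.5422 -0.0283] drawer [-0.038  -0.0086]
scene 108 [ 0.6118 -0.0831] drawer [ 0.0378 -0.0545]
tcp [-0.00135378  0.08566157] F [ 0.71413936 -0.07619445  0.00855373] 6.475
```

View pics/d2.png

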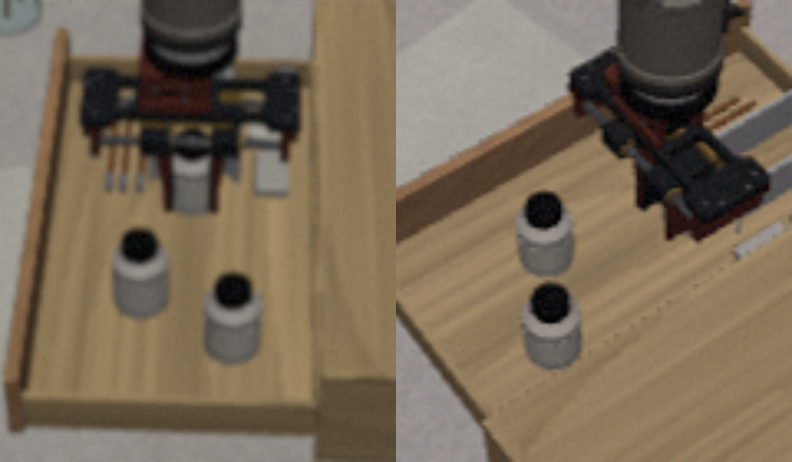

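Bottle A is nested upright in the fork and lined up with the lane, at about (190,175) in the left crop. I'll push it into the mouth, back off a little and then rise.

move_arm([
  {"xyz": [0.08, 0.01, 0], "turn": [0, 0, 0], "grip": 0.34},
  {"xyz": [0.16, 0.01, 0], "turn": [0, 0, 0], "grip": 0.34},
  {"xyz": [0.24, 0.01, 0], "turn": [0, 0, 0], "grip": 0.34},
  {"xyz": [0.3, 0.01, 0], "turn": [0, 0, 0], "grip": 0.34},
  {"xyz": [0.34, 0.01, 0], "turn": [0, 0, 0], "grip": 0.34},
  {"xyz": [0.34, 0.01, 0], "turn": [0, 0, 0], "grip": 0.34},
])

```text
time_s: 7.32
tcp_pos: [0.5962, 0.0928, 0.1166]
orientation: [[0.121, 0.993, -0.0], [0.993, -0.121, 0.0], [0.0, -0.0, -1.0]]
force: [0.1, -0.7, -0.9]
width: 0.333
finger_force: 0.0
```

move_arm([
  {"xyz": [-0.1, 0, 0], "turn": [0, 0, 0], "grip": 0.34},
  {"xyz": [-0.2, 0, 0], "turn": [0, 0, 0], "grip": 0.34},
  {"xyz": [-0.3, 0, -0.2], "turn": [0, 0, 0], "grip": 0.34},
  {"xyz": [-0.4, 0, -0.6], "turn": [0, 0, 0], "grip": 0.34},
  {"xyz": [-0.6, 0, -0.8], "turn": [0, 0, 0], "grip": 0.34},
  {"xyz": [-0.8, 0, -0.8], "turn": [0, 0, 0], "grip": 0.34},
  {"xyz": [-0.8, 0, -0.8], "turn": [0, 0, 0], "grip": 0.34},
])

```text
time_s: 8.2
tcp_pos: [0.5855, 0.0102, 0.1961]
orientation: [[0.125, 0.992, -0.001], [0.992, -0.125, -0.001], [-0.001, -0.001, -1.0]]
force: [0.6, 1.0, 0.4]
width: 0.344
finger_force: 0.0
```

```bash
python3 -c "
from h import *
caps()"
```

```text
side 75 [ 0.5393 -0.0308] drawer [-0.0406 -0.0115]
side 84 [ 0.6094 -0.0863] drawer [ 0.0358 -0.0579]
scene 94 [ 0.5422 -0.0283] drawer [-0.038  -0.0086]
scene 106 [ 0.6118 -0.0829] drawer [ 0.0378 -0.0542]
tcp [0.00010787 0.03761197] F [0.11245074 0.04531359 0.4048131 ] 8.3
```

move_arm([
  {"xyz": [-0.45, -0.2, 0], "turn": [0, 0, 0], "grip": 0.34},
  {"xyz": [-0.9, -0.39, 0], "turn": [0, 0, 0], "grip": 0.34},
  {"xyz": [-0.9, -0.39, 0], "turn": [0, 0, 0], "grip": 0.34},
  {"xyz": [-0.9, -0.39, 0], "turn": [0, 0, 0], "grip": 0.34},
  {"xyz": [-0.9, -0.39, 0.25], "turn": [0, 0, 0], "grip": 0.34},
  {"xyz": [-0.9, -0.39, 0.5], "turn": [0, 0, 0], "grip": 0.34},
  {"xyz": [-0.9, -0.39, 0.79], "turn": [0, 0, 0], "grip": 0.34},
  {"xyz": [-0.9, -0.39, 0.79], "turn": [0, 0, 0], "grip": 0.34},
  {"xyz": [-0.9, -0.39, 0.79], "turn": [0, 0, 0], "grip": 0.34},
])

```text
time_s: 9.43
tcp_pos: [0.5376, -0.0709, 0.1181]
orientation: [[0.12, 0.993, 0.001], [0.993, -0.12, 0.0], [0.0, 0.001, -1.0]]
force: [-0.0, 0.0, 1.0]
width: 0.341
finger_force: 0.0
```

```bash
python3 -c "
from h import *
caps()"
```

```text
side 51 [0.5996 0.1168] drawer [0.001  0.1424]
side 80 [ 0.6096 -0.086 ] drawer [ 0.036  -0.0576]
scene 93 [0.6003 0.1203] drawer [0.0013 0.146 ]
tcp [-0.03717572 -0.05190478] F [ 0.35127256 -0.04107046 -0.02819857] 9.525
```

move_arm([
  {"xyz": [0.08, 0, 0], "turn": [0, 0, 0], "grip": 0.34},
  {"xyz": [0.15, 0, 0], "turn": [0, 0, 0], "grip": 0.34},
  {"xyz": [0.25, 0.04, 0], "turn": [0, 0, 0], "grip": 0.34},
  {"xyz": [0.35, 0.08, 0], "turn": [0, 0, 0], "grip": 0.34},
  {"xyz": [0.45, 0.12, 0], "turn": [0, 0, 0], "grip": 0.34},
  {"xyz": [0.55, 0.16, 0], "turn": [0, 0, 0], "grip": 0.34},
  {"xyz": [0.65, 0.2, 0], "turn": [0, 0, 0], "grip": 0.34},
  {"xyz": [0.75, 0.24, 0], "turn": [0, 0, 0], "grip": 0.34},
  {"xyz": [0.85, 0.28, 0], "turn": [0, 0, 0], "grip": 0.34},
  {"xyz": [0.95, 0.32, 0], "turn": [0, 0, 0], "grip": 0.34},
])

```text
time_s: 10.78
tcp_pos: [0.5804, 0.0194, 0.1176]
orientation: [[0.122, 0.993, -0.0], [0.993, -0.122, 0.0], [0.0, -0.0, -1.0]]
force: [-0.5, -0.3, 0.5]
width: 0.343
finger_force: 0.8
```

move_arm([
  {"xyz": [0.08, 0.03, 0], "turn": [0, 0, 0], "grip": 0.34},
  {"xyz": [0.16, 0.05, 0], "turn": [0, 0, 0], "grip": 0.34},
  {"xyz": [0.24, 0.05, 0], "turn": [0, 0, 0], "grip": 0.34},
  {"xyz": [0.32, 0.05, 0], "turn": [0, 0, 0], "grip": 0.34},
  {"xyz": [0.4, 0.05, 0], "turn": [0, 0, 0], "grip": 0.34},
  {"xyz": [0.48, 0.05, 0], "turn": [0, 0, 0], "grip": 0.34},
  {"xyz": [0.56, 0.05, 0], "turn": [0, 0, 0], "grip": 0.34},
  {"xyz": [0.64, 0.05, 0], "turn": [0, 0, 0], "grip": 0.34},
  {"xyz": [0.7, 0.05, 0], "turn": [0, 0, 0], "grip": 0.34},
  {"xyz": [0.74, 0.05, 0], "turn": [0, 0, 0], "grip": 0.34},
])

```text
time_s: 12.02
tcp_pos: [0.5941, 0.092, 0.1176]
orientation: [[0.121, 0.993, -0.0], [0.993, -0.121, -0.0], [-0.0, -0.0, -1.0]]
force: [-0.1, -2.0, 1.5]
width: 0.34
finger_force: 1.0
```

move_arm([
  {"xyz": [-0.1, 0, 0], "turn": [0, 0, 0], "grip": 0.34},
  {"xyz": [-0.2, 0, 0], "turn": [0, 0, 0], "grip": 0.34},
  {"xyz": [-0.3, 0, -0.2], "turn": [0, 0, 0], "grip": 0.34},
  {"xyz": [-0.5, 0, -0.6], "turn": [0, 0, 0], "grip": 0.34},
  {"xyz": [-0.8, 0, -0.8], "turn": [0, 0, 0], "grip": 0.34},
  {"xyz": [-1, 0, -0.8], "turn": [0, 0, 0], "grip": 0.34},
  {"xyz": [-1, 0, -0.8], "turn": [0, 0, 0], "grip": 0.34},
])

```text
time_s: 12.9
tcp_pos: [0.5809, -0.0101, 0.1971]
orientation: [[0.125, 0.992, -0.001], [0.992, -0.125, -0.0], [-0.0, -0.001, -1.0]]
force: [-0.2, 0.6, -0.0]
width: 0.338
finger_force: 0.0
```

```bash
python3 -c "
from h import *
caps()"
```

```text
side 82 [ 0.6097 -0.0861] drawer [ 0.0361 -0.0576]
scene 89 [0.6063 0.164 ] drawer [0.0018 0.1901]
scene 109 [ 0.6117 -0.083 ] drawer [ 0.0377 -0.0544]
tcp [-0.00181683  0.01707519] F [ 1.03961479  0.36985787 -0.32614175] 13.0
```

move_arm([
  {"xyz": [-0.5, 0.2, 0], "turn": [0, 0, 0], "grip": 0.34},
  {"xyz": [-1, 0.39, 0], "turn": [0, 0, 0], "grip": 0.34},
  {"xyz": [-1, 0.39, 0], "turn": [0, 0, 0], "grip": 0.34},
])

```text
time_s: 13.38
tcp_pos: [0.6083, -0.1158, 0.1969]
orientation: [[0.127, 0.992, -0.001], [0.992, -0.127, -0.003], [-0.003, -0.0, -1.0]]
force: [-0.8, 0.9, -1.0]
width: 0.34
finger_force: 0.0
```

move_arm([
  {"xyz": [-0.15, 0, 0], "turn": [0, 0, 0], "grip": 0.34},
  {"xyz": [-0.15, 0, 0], "turn": [0, 0, 0], "grip": 0.34},
  {"xyz": [-0.15, 0, 0.25], "turn": [0, 0, 0], "grip": 0.34},
  {"xyz": [-0.15, 0, 0.5], "turn": [0, 0, 0], "grip": 0.34},
  {"xyz": [-0.15, 0, 0.79], "turn": [0, 0, 0], "grip": 0.34},
  {"xyz": [-0.15, 0, 0.79], "turn": [0, 0, 0], "grip": 0.34},
  {"xyz": [-0.15, 0, 0.79], "turn": [0, 0, 0], "grip": 0.34},
])

```text
time_s: 14.25
tcp_pos: [0.6071, -0.126, 0.1195]
orientation: [[0.121, 0.993, 0.001], [0.993, -0.121, 0.0], [0.0, 0.001, -1.0]]
force: [-0.5, 0.7, -0.3]
width: 0.339
finger_force: 0.0
```

```bash
python3 -c "
from h import *
caps()"
```

```text
side 84 [ 0.579  -0.1035] drawer [ 0.0078 -0.0788]
scene 88 [0.6065 0.1641] drawer [0.002  0.1902]
scene 92 [0.5977 0.1193] drawer [-0.0012  0.1446]
scene 64 [ 0.5173 -0.0118] drawer [-0.0648  0.0046]
tcp [ 0.03883149 -0.09796727] F [ 0.18940979 -0.42900949  0.21335399] 14.35
```

move_arm([
  {"xyz": [0.08, -0.01, 0], "turn": [0, 0, 0], "grip": 0.34},
  {"xyz": [0.15, -0.02, 0], "turn": [0, 0, 0], "grip": 0.34},
  {"xyz": [0.25, -0.05, 0], "turn": [0, 0, 0], "grip": 0.34},
  {"xyz": [0.36, -0.08, 0], "turn": [0, 0, 0], "grip": 0.34},
  {"xyz": [0.47, -0.11, 0], "turn": [0, 0, 0], "grip": 0.34},
  {"xyz": [0.58, -0.14, 0], "turn": [0, 0, 0], "grip": 0.34},
  {"xyz": [0.69, -0.17, 0], "turn": [0, 0, 0], "grip": 0.34},
  {"xyz": [0.8, -0.2, 0], "turn": [0, 0, 0], "grip": 0.34},
  {"xyz": [0.9, -0.23, 0], "turn": [0, 0, 0], "grip": 0.34},
  {"xyz": [1, -0.26, 0], "turn": [0, 0, 0], "grip": 0.34},
])

```text
time_s: 15.6
tcp_pos: [0.5929, -0.0235, 0.1187]
orientation: [[0.122, 0.993, 0.0], [0.993, -0.122, -0.0], [-0.0, 0.0, -1.0]]
force: [1.5, -2.2, 2.7]
width: 0.34
finger_force: 1.4
```

```bash
python3 -c "
from h import *
caps()"
```

```text
scene 89 [0.6063 0.1641] drawer [0.0018 0.1901]
scene 93 [0.5979 0.1193] drawer [-0.001   0.1447]
tcp [0.01125545 0.00373291] F [-0.68036094 -0.66222045  0.64193586] 15.7
```

move_arm([
  {"xyz": [0.1, -0.03, 0], "turn": [0, 0, 0], "grip": 0.34},
  {"xyz": [0.2, -0.06, 0], "turn": [0, 0, 0], "grip": 0.34},
  {"xyz": [0.3, -0.09, 0], "turn": [0, 0, 0], "grip": 0.34},
  {"xyz": [0.4, -0.12, 0], "turn": [0, 0, 0], "grip": 0.34},
  {"xyz": [0.5, -0.12, 0], "turn": [0, 0, 0], "grip": 0.34},
  {"xyz": [0.58, -0.12, 0], "turn": [0, 0, 0], "grip": 0.34},
  {"xyz": [0.66, -0.12, 0], "turn": [0, 0, 0], "grip": 0.34},
  {"xyz": [0.74, -0.12, 0], "turn": [0, 0, 0], "grip": 0.34},
  {"xyz": [0.82, -0.12, 0], "turn": [0, 0, 0], "grip": 0.34},
  {"xyz": [0.9, -0.12, 0], "turn": [0, 0, 0], "grip": 0.34},
])

```text
time_s: 16.95
tcp_pos: [0.592, 0.0669, 0.1186]
orientation: [[0.122, 0.993, -0.0], [0.993, -0.122, -0.0], [-0.0, -0.0, -1.0]]
force: [-1.2, -1.5, -0.8]
width: 0.338
finger_force: 0.9
```

```bash
python3 -c "
from h import *
caps()"
```

```text
scene 89 [0.6093 0.1864] drawer [0.0021 0.2126]
tcp [-0.00033643  0.09316593] F [0.66799416 0.20414785 0.06852826] 17.05
```

move_arm([
  {"xyz": [0.06, 0, 0], "turn": [0, 0, 0], "grip": 0.34},
  {"xyz": [0.12, 0, 0], "turn": [0, 0, 0], "grip": 0.34},
  {"xyz": [0.14, 0, 0], "turn": [0, 0, 0], "grip": 0.34},
  {"xyz": [0.155, 0, 0], "turn": [0, 0, 0], "grip": 0.34},
  {"xyz": [0.155, 0, 0], "turn": [0, 0, 0], "grip": 0.34},
])

```text
time_s: 17.68
tcp_pos: [0.5939, 0.0821, 0.1186]
orientation: [[0.122, 0.993, 0.0], [0.993, -0.122, 0.0], [0.0, 0.0, -1.0]]
force: [0.1, -1.3, 0.6]
width: 0.341
finger_force: 0.7
```

move_arm([
  {"xyz": [0.01, 0, 0], "turn": [0, 0, 0], "grip": 0.34},
  {"xyz": [0.02, 0, 0], "turn": [0, 0, 0], "grip": 0.34},
  {"xyz": [0.02, 0, 0], "turn": [0, 0, 0], "grip": 0.34},
])

```text
time_s: 18.05
tcp_pos: [0.5942, 0.0841, 0.1187]
orientation: [[0.122, 0.993, 0.0], [0.993, -0.122, 0.0], [0.0, 0.0, -1.0]]
force: [0.2, -1.9, 0.2]
width: 0.339
finger_force: 0.9
```

move_arm([
  {"xyz": [0.01, 0, 0], "turn": [0, 0, 0], "grip": 0.34},
  {"xyz": [0.02, 0, 0], "turn": [0, 0, 0], "grip": 0.34},
  {"xyz": [0.02, 0, 0], "turn": [0, 0, 0], "grip": 0.34},
])

```text
time_s: 18.42
tcp_pos: [0.5944, 0.0862, 0.1187]
orientation: [[0.121, 0.993, 0.0], [0.993, -0.121, 0.0], [0.0, 0.0, -1.0]]
force: [0.1, -2.0, 0.1]
width: 0.338
finger_force: 0.9
```

```bash
python3 -c "
from h import *
caps()"
```

```text
scene 88 [0.6121 0.2031] drawer [0.0027 0.2296]
tcp [-0.00037192  0.11136728] F [-0.86116335 -1.77291358  0.84472861] 18.525
```

move_arm([
  {"xyz": [0.01, 0, 0], "turn": [0, 0, 0], "grip": 0.34},
  {"xyz": [0.02, 0, 0], "turn": [0, 0, 0], "grip": 0.34},
  {"xyz": [0.02, 0, 0], "turn": [0, 0, 0], "grip": 0.34},
])

```text
time_s: 18.9
tcp_pos: [0.5946, 0.0882, 0.1187]
orientation: [[0.121, 0.993, -0.0], [0.993, -0.121, 0.0], [0.0, -0.0, -1.0]]
force: [-0.8, -1.7, 1.0]
width: 0.34
finger_force: 1.0
```

move_arm([
  {"xyz": [0.01, 0, 0], "turn": [0, 0, 0], "grip": 0.34},
  {"xyz": [0.02, 0, 0], "turn": [0, 0, 0], "grip": 0.34},
  {"xyz": [0.02, 0, 0], "turn": [0, 0, 0], "grip": 0.34},
])

```text
time_s: 19.27
tcp_pos: [0.5948, 0.0893, 0.1186]
orientation: [[0.122, 0.993, -0.0], [0.993, -0.122, -0.001], [-0.001, -0.0, -1.0]]
force: [-0.3, -5.2, 1.3]
width: 0.341
finger_force: 2.0
```

move_arm([
  {"xyz": [0.01, 0, 0], "turn": [0, 0, 0], "grip": 0.34},
  {"xyz": [0.01, 0, 0], "turn": [0, 0, 0], "grip": 0.34},
  {"xyz": [0.01, 0, 0], "turn": [0, 0, 0], "grip": 0.34},
])

```text
time_s: 19.65
tcp_pos: [0.5948, 0.0895, 0.1186]
orientation: [[0.123, 0.992, -0.0], [0.992, -0.123, -0.002], [-0.002, -0.0, -1.0]]
force: [-0.7, -6.9, 2.1]
width: 0.339
finger_force: 2.8
```

```bash
python3 -c "
from h import *
caps()"
```

```text
scene 83 [0.6123 0.2062] drawer [0.0026 0.2327]
tcp [-0.00039397  0.11479681] F [-1.58001478 -6.59614175  1.78724834] 19.75
```

Both the force and the stall show the row is snug. I'll back off, rise, and check it.

move_arm([
  {"xyz": [-0.06, 0, 0], "turn": [0, 0, 0], "grip": 0.34},
  {"xyz": [-0.15, 0, 0], "turn": [0, 0, 0], "grip": 0.34},
  {"xyz": [-0.3, 0, 0], "turn": [0, 0, 0], "grip": 0.34},
  {"xyz": [-0.4, 0, -0.3], "turn": [0, 0, 0], "grip": 0.34},
  {"xyz": [-0.48, 0, -0.7], "turn": [0, 0, 0], "grip": 0},
  {"xyz": [-0.48, -0.3, -1], "turn": [0, 0, 0], "grip": 0},
  {"xyz": [-0.48, -0.7, -1], "turn": [0, 0, 0], "grip": 0},
  {"xyz": [-0.48, -1, -1], "turn": [0, 0, 0], "grip": 0},
  {"xyz": [-0.48, -1, -1], "turn": [0, 0, 0], "grip": 0},
  {"xyz": [-0.48, -1, -1], "turn": [0, 0, 0], "grip": 0},
])

```text
time_s: 21.0
tcp_pos: [0.4907, 0.0553, 0.219]
orientation: [[0.122, 0.993, 0.001], [0.993, -0.122, 0.0], [0.001, 0.001, -1.0]]
force: [1.0, -0.3, 0.1]
width: 0.009
finger_force: 0.0
```

```bash
python3 -c "
from h import *
caps();cv2.imwrite('pics/d3.png',np.hstack([cv2.resize(cams.camera('side')[130:270,225:345],None,fx=3.3,fy=3.3),cv2.resize(cams.camera('scene')[150:290,255:375],None,fx=3.3,fy=3.3)]))"
```

```text
side 66 [0.5957 0.1127] drawer [-0.0023  0.1379]
scene 85 [0.6124 0.2061] drawer [0.0027 0.2326]
scene 88 [0.6038 0.1614] drawer [-0.0004  0.1872]
scene 87 [0.5988 0.1156] drawer [0.0004 0.1411]
tcp [-0.09915581  0.06782347] F [ 0.20120245  0.51728826 -0.17808794] 21.1
```

View pics/d3.png

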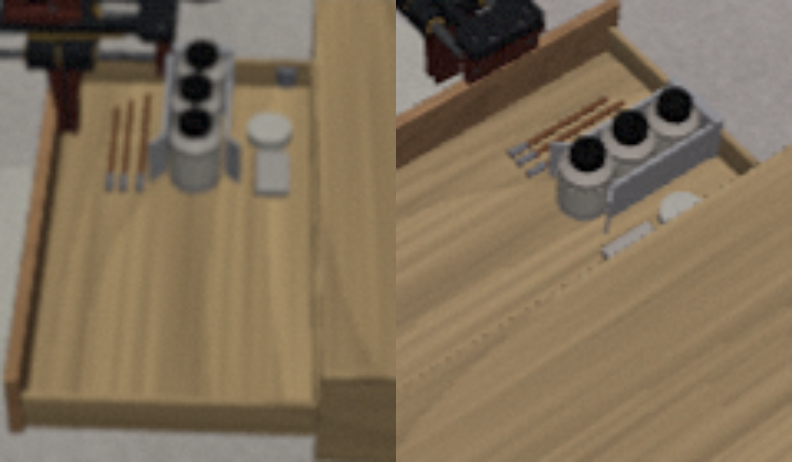

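The row is single file and upright, with 46 mm between centres, in the lane at about (195,60-180) in the left crop. Next I'll go in front of the panel.

move_arm([
  {"xyz": [0, -0.3, 0], "turn": [0, 0, 0], "grip": 0},
  {"xyz": [0, -0.61, 0], "turn": [0, 0, 0], "grip": 0},
  {"xyz": [0, -0.61, 0], "turn": [0, 0, 0], "grip": 0},
  {"xyz": [0, -0.61, 0], "turn": [0, 0, 0], "grip": 0},
])

```text
time_s: 21.7
tcp_pos: [0.4305, 0.063, 0.219]
orientation: [[0.121, 0.993, 0.002], [0.993, -0.121, 0.0], [0.0, 0.002, -1.0]]
force: [-0.1, 0.4, -0.7]
width: 0.005
finger_force: 0.0
```

move_arm([
  {"xyz": [0, 0, 0.3], "turn": [0, 0, 0], "grip": 0},
  {"xyz": [0, 0, 0.6], "turn": [0, 0, 0], "grip": 0},
  {"xyz": [0, 0, 0.85], "turn": [0, 0, 0], "grip": 0},
  {"xyz": [0, 0, 0.97], "turn": [0, 0, 0], "grip": 0},
  {"xyz": [0, 0, 0.97], "turn": [0, 0, 0], "grip": 0},
  {"xyz": [0, 0, 0.97], "turn": [0, 0, 0], "grip": 0},
])

```text
time_s: 22.45
tcp_pos: [0.4301, 0.0629, 0.1223]
orientation: [[0.122, 0.993, 0.001], [0.993, -0.122, 0.0], [0.001, 0.001, -1.0]]
force: [0.1, -0.1, -0.1]
width: 0.007
finger_force: 0.0
```

```bash
python3 -c "
from h import *
caps();print(get_obs()['joint_pos'],get_obs()['tcp_pos'])
cv2.imwrite('pics/d4.png',np.hstack([cv2.resize(cams.camera('side')[130:270,205:325],None,fx=3.3,fy=3.3),cv2.resize(cams.camera('scene')[120:260,235:355],None,fx=3.3,fy=3.3)]))"
```

```text
side 67 [0.5957 0.1129] drawer [-0.0024  0.1381]
scene 86 [0.6126 0.2061] drawer [0.0028 0.2326]
scene 88 [0.6038 0.1614] drawer [-0.0004  0.1872]
scene 88 [0.5989 0.1154] drawer [0.0005 0.141 ]
tcp [-0.16067712  0.06814906] F [ 0.72038558 -0.00117769  0.03428382] 22.55
[-0.77790215  0.44162628  0.59482202  2.28566848 -0.49056631  0.53423006
  0.07971205] [0.42997369 0.06308958 0.12239909]
```

View pics/d4.png

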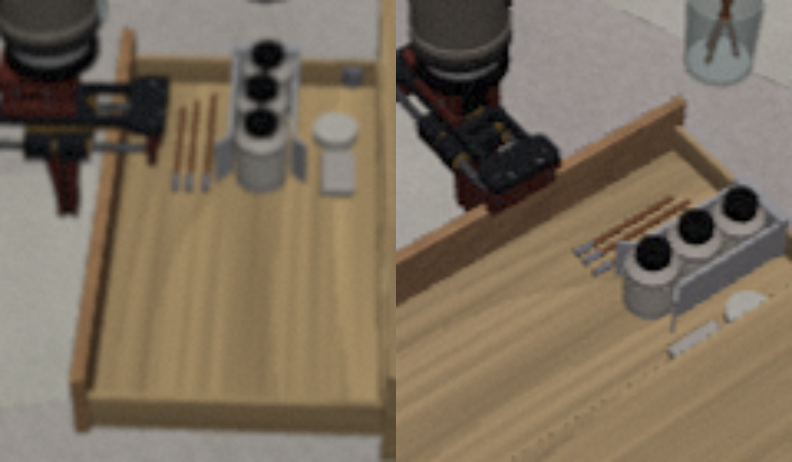

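The closed fingers stand just outside the panel near its middle. I'll make contact gently, then push.

move_arm([
  {"xyz": [0, 0.06, 0], "turn": [0, 0, 0], "grip": 0},
  {"xyz": [0, 0.1, 0], "turn": [0, 0, 0], "grip": 0},
  {"xyz": [0, 0.13, 0], "turn": [0, 0, 0], "grip": 0},
  {"xyz": [0, 0.16, 0], "turn": [0, 0, 0], "grip": 0},
  {"xyz": [0, 0.19, 0], "turn": [0, 0, 0], "grip": 0},
  {"xyz": [0, 0.22, 0], "turn": [0, 0, 0], "grip": 0},
  {"xyz": [0, 0.26, 0], "turn": [0, 0, 0], "grip": 0},
  {"xyz": [0, 0.3, 0], "turn": [0, 0, 0], "grip": 0},
  {"xyz": [0, 0.35, 0], "turn": [0, 0, 0], "grip": 0},
  {"xyz": [0, 0.4, 0], "turn": [0, 0, 0], "grip": 0},
])

```text
time_s: 23.9
tcp_pos: [0.4693, 0.058, 0.1215]
orientation: [[0.122, 0.993, -0.0], [0.993, -0.122, -0.0], [-0.0, -0.0, -1.0]]
force: [-2.5, 0.3, 0.4]
width: 0.002
finger_force: 1.6
```

move_arm([
  {"xyz": [0, 0.05, 0], "turn": [0, 0, 0], "grip": 0},
  {"xyz": [0, 0.1, 0], "turn": [0, 0, 0], "grip": 0},
  {"xyz": [0, 0.16, 0], "turn": [0, 0, 0], "grip": 0},
  {"xyz": [0, 0.22, 0], "turn": [0, 0, 0], "grip": 0},
  {"xyz": [0, 0.28, 0], "turn": [0, 0, 0], "grip": 0},
  {"xyz": [0, 0.34, 0], "turn": [0, 0, 0], "grip": 0},
  {"xyz": [0, 0.4, 0], "turn": [0, 0, 0], "grip": 0},
  {"xyz": [0, 0.46, 0], "turn": [0, 0, 0], "grip": 0},
  {"xyz": [0, 0.51, 0], "turn": [0, 0, 0], "grip": 0},
  {"xyz": [0, 0.55, 0], "turn": [0, 0, 0], "grip": 0},
])

```text
time_s: 25.15
tcp_pos: [0.5239, 0.0513, 0.1216]
orientation: [[0.122, 0.993, -0.0], [0.993, -0.122, -0.0], [-0.0, -0.0, -1.0]]
force: [-3.6, -0.3, -1.0]
width: 0.006
finger_force: 1.5
```

```bash
python3 -c "
from h import *
caps()"
```

```text
side 66 [0.674  0.1033] drawer [0.0765 0.1382]
scene 78 [0.6883 0.1973] drawer [0.079  0.2332]
scene 88 [0.6807 0.1521] drawer [0.0772 0.1875]
scene 89 [0.6751 0.1065] drawer [0.0772 0.1415]
tcp [-0.06541018  0.06812084] F [-1.21124078 -0.67825312 -1.93446257] 25.25
```

move_arm([
  {"xyz": [0, 0.04, 0], "turn": [0, 0, 0], "grip": 0},
  {"xyz": [0, 0.1, 0], "turn": [0, 0, 0], "grip": 0},
  {"xyz": [0, 0.16, 0], "turn": [0, 0, 0], "grip": 0},
  {"xyz": [0, 0.23, 0], "turn": [0, 0, 0], "grip": 0},
  {"xyz": [0, 0.3, 0], "turn": [0, 0, 0], "grip": 0},
  {"xyz": [0, 0.37, 0], "turn": [0, 0, 0], "grip": 0},
  {"xyz": [0, 0.44, 0], "turn": [0, 0, 0], "grip": 0},
  {"xyz": [0, 0.51, 0], "turn": [0, 0, 0], "grip": 0},
  {"xyz": [0, 0.58, 0], "turn": [0, 0, 0], "grip": 0},
  {"xyz": [0, 0.65, 0], "turn": [0, 0, 0], "grip": 0},
])

```text
time_s: 26.5
tcp_pos: [0.5887, 0.0434, 0.1217]
orientation: [[0.121, 0.993, 0.0], [0.993, -0.121, 0.0], [0.0, 0.0, -1.0]]
force: [-3.8, -0.2, 3.1]
width: 0.005
finger_force: 1.9
```

move_arm([
  {"xyz": [0, 0.06, 0], "turn": [0, 0, 0], "grip": 0},
  {"xyz": [0, 0.12, 0], "turn": [0, 0, 0], "grip": 0},
  {"xyz": [0, 0.18, 0], "turn": [0, 0, 0], "grip": 0},
  {"xyz": [0, 0.24, 0], "turn": [0, 0, 0], "grip": 0},
  {"xyz": [0, 0.3, 0], "turn": [0, 0, 0], "grip": 0},
  {"xyz": [0, 0.35, 0], "turn": [0, 0, 0], "grip": 0},
  {"xyz": [0, 0.39, 0], "turn": [0, 0, 0], "grip": 0},
  {"xyz": [0, 0.42, 0], "turn": [0, 0, 0], "grip": 0},
  {"xyz": [0, 0.45, 0], "turn": [0, 0, 0], "grip": 0},
  {"xyz": [0, 0.48, 0], "turn": [0, 0, 0], "grip": 0},
])

```text
time_s: 27.75
tcp_pos: [0.6359, 0.0376, 0.1216]
orientation: [[0.122, 0.993, -0.0], [0.993, -0.122, 0.0], [0.0, -0.0, -1.0]]
force: [-3.1, 0.0, 4.0]
width: 0.005
finger_force: 1.8
```

```bash
python3 -c "
from h import *
caps()"
```

```text
scene 36 [0.5471 0.2112] drawer [-0.0627  0.2296]
tcp [0.0472219  0.06833091] F [-1.60349841  0.09557431  0.96233111] 27.85
```

move_arm([
  {"xyz": [0, 0.02, 0], "turn": [0, 0, 0], "grip": 0},
  {"xyz": [0, 0.04, 0], "turn": [0, 0, 0], "grip": 0},
  {"xyz": [0, 0.06, 0], "turn": [0, 0, 0], "grip": 0},
  {"xyz": [0, 0.08, 0], "turn": [0, 0, 0], "grip": 0},
  {"xyz": [0, 0.1, 0], "turn": [0, 0, 0], "grip": 0},
])

```text
time_s: 28.48
tcp_pos: [0.6435, 0.0366, 0.1214]
orientation: [[0.122, 0.993, -0.006], [0.993, -0.121, 0.001], [0.001, -0.006, -1.0]]
force: [-15.9, 1.9, 14.7]
width: 0.003
finger_force: 8.7
```

move_arm([
  {"xyz": [0, 0.015, 0], "turn": [0, 0, 0], "grip": 0},
  {"xyz": [0, 0.03, 0], "turn": [0, 0, 0], "grip": 0},
  {"xyz": [0, 0.04, 0], "turn": [0, 0, 0], "grip": 0},
  {"xyz": [0, 0.04, 0], "turn": [0, 0, 0], "grip": 0},
])

```text
time_s: 28.98
tcp_pos: [0.647, 0.0362, 0.1213]
orientation: [[0.122, 0.993, -0.007], [0.993, -0.121, 0.001], [0.001, -0.007, -1.0]]
force: [-12.8, 1.5, 10.8]
width: 0.009
finger_force: 7.2
```

move_arm([
  {"xyz": [0, 0.015, 0], "turn": [0, 0, 0], "grip": 0},
  {"xyz": [0, 0.03, 0], "turn": [0, 0, 0], "grip": 0},
  {"xyz": [0, 0.04, 0], "turn": [0, 0, 0], "grip": 0},
  {"xyz": [0, 0.04, 0], "turn": [0, 0, 0], "grip": 0},
])

```text
time_s: 29.48
tcp_pos: [0.6523, 0.0356, 0.1214]
orientation: [[0.122, 0.993, -0.003], [0.993, -0.122, 0.001], [0.0, -0.003, -1.0]]
force: [-7.1, 1.0, 5.2]
width: 0.007
finger_force: 4.2
```

move_arm([
  {"xyz": [0, 0.015, 0], "turn": [0, 0, 0], "grip": 0},
  {"xyz": [0, 0.03, 0], "turn": [0, 0, 0], "grip": 0},
  {"xyz": [0, 0.03, 0], "turn": [0, 0, 0], "grip": 0},
])

```text
time_s: 29.85
tcp_pos: [0.6561, 0.0351, 0.1214]
orientation: [[0.122, 0.993, -0.002], [0.993, -0.122, 0.0], [0.0, -0.002, -1.0]]
force: [-5.4, 0.7, 2.6]
width: 0.008
finger_force: 2.7
```

move_arm([
  {"xyz": [0, 0.01, 0], "turn": [0, 0, 0], "grip": 0},
  {"xyz": [0, 0.02, 0], "turn": [0, 0, 0], "grip": 0},
  {"xyz": [0, 0.02, 0], "turn": [0, 0, 0], "grip": 0},
])

```text
time_s: 30.22
tcp_pos: [0.658, 0.0349, 0.1214]
orientation: [[0.121, 0.993, -0.002], [0.993, -0.121, 0.0], [0.0, -0.002, -1.0]]
force: [-6.9, 1.4, 3.0]
width: 0.007
finger_force: 3.2
```

move_arm([
  {"xyz": [0, 0.01, 0], "turn": [0, 0, 0], "grip": 0},
  {"xyz": [0, 0.02, 0], "turn": [0, 0, 0], "grip": 0},
  {"xyz": [0, 0.02, 0], "turn": [0, 0, 0], "grip": 0},
])

```text
time_s: 30.6
tcp_pos: [0.6583, 0.0348, 0.1213]
orientation: [[0.122, 0.993, -0.006], [0.993, -0.122, 0.001], [0.0, -0.006, -1.0]]
force: [-12.3, 0.8, 9.6]
width: 0.003
finger_force: 6.9
```

move_arm([
  {"xyz": [0, 0.01, 0], "turn": [0, 0, 0], "grip": 0},
  {"xyz": [0, 0.01, 0], "turn": [0, 0, 0], "grip": 0},
  {"xyz": [0, 0.01, 0], "turn": [0, 0, 0], "grip": 0},
])

```text
time_s: 30.98
tcp_pos: [0.6584, 0.0348, 0.1213]
orientation: [[0.122, 0.993, -0.008], [0.993, -0.122, 0.002], [0.001, -0.008, -1.0]]
force: [-15.5, 2.7, 11.9]
width: 0.005
finger_force: 8.7
```

The push stalls firmly after 212 mm of travel, beyond the detent, so this is the stop. I'll retreat and check.

move_arm([
  {"xyz": [0, 0.01, 0], "turn": [0, 0, 0], "grip": 0},
  {"xyz": [0, 0.01, 0], "turn": [0, 0, 0], "grip": 0},
  {"xyz": [0, -0.05, 0], "turn": [0, 0, 0], "grip": 0},
  {"xyz": [0, -0.3, 0], "turn": [0, 0, 0], "grip": 0},
  {"xyz": [0, -0.7, 0], "turn": [0, 0, 0], "grip": 0},
  {"xyz": [0, -1, 0], "turn": [0, 0, 0], "grip": 0},
  {"xyz": [0, -1, -0.4], "turn": [0, 0, 0], "grip": 0},
  {"xyz": [0, -1, -0.8], "turn": [0, 0, 0], "grip": 0},
  {"xyz": [0, -1, -1], "turn": [0, 0, 0], "grip": 0},
  {"xyz": [0, -1, -1], "turn": [0, 0, 0], "grip": 0},
])

```text
time_s: 32.22
tcp_pos: [0.5642, 0.0467, 0.2233]
orientation: [[0.122, 0.993, 0.006], [0.993, -0.122, 0.001], [0.002, 0.005, -1.0]]
force: [-0.8, 0.2, 0.1]
width: 0.005
finger_force: 0.0
```

```bash
python3 -c "
from h import *
print(get_obs()['tcp_pos'],get_obs()['force'])
cv2.imwrite('pics/d5.png',np.hstack([cv2.resize(cams.camera('side')[100:280,205:425],None,fx=1.8,fy=1.8),cv2.resize(cams.camera('scene')[140:320,225:445],None,fx=1.8,fy=1.8)]))"
```

```text
[0.56419215 0.04670636 0.22332049] [-0.83034463  0.22873614  0.07243287]
```

View pics/d5.png

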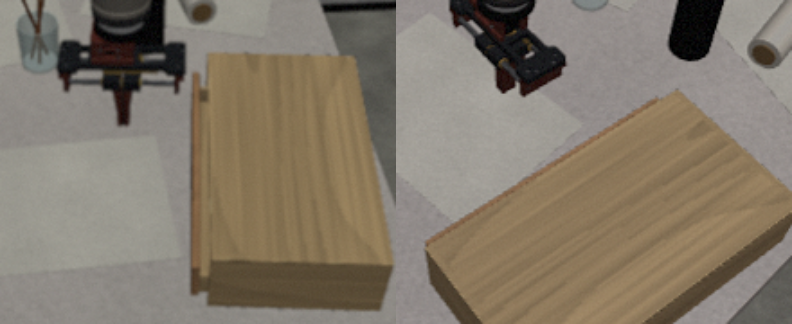

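```bash
python3 -c "
from rig import close_job
print(close_job())"
```

```text
the job is handed in; nothing more can be done
None
```

The job is done and handed in: the three bottles stand upright in a snug row between the rails, and the drawer went past its detent and stopped solidly after about 212 mm; I didn't see the bottles again once it was shut.

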